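# Lid rest home in the baking tray

### The arm

A 6-joint arm with a two-finger parallel gripper is mounted at the origin on the work surface. World frame = base frame: x ahead of the robot, y to its left, z up, the work surface at z = 0. Lengths are in m, angles in rad, forces in N, time in s.
With the tool pointing down it reaches from about 0.275 to 1 m from the base axis. Payload 8.4 kg.
Tool frame: the origin (TCP) lies on the centre line of the jaws, within the pads' length; the fingertips stand 14 mm ahead of it and the grasp point (between the pads) lies 5 mm behind it (r.finger_overhang is the distance from the TCP to the fingertips, in m); z points along the fingers, y is the line along which they close (so a half turn about z gives the same grasp; the last joint's range is limited). The gripper opens to 85 mm and grips with 20 to 120 N. Pads are 22 mm wide; open, the fingers measure 114 mm over their backs; the gripper's body (76 mm by 85 mm) begins 54 mm behind the grasp point. The pads swing forward as they close: fully open they stand 13 mm farther back than shut.
Start: joints at [-1.126, 0.353, 1.633, -0, 1.155, -0.002], TCP at [0.27, -0.564, 0.245] pointing down, gripper open.
Joint ranges: [-2.63, 2.63], [-0.92, 2.1], [0.06, 2.66], [-1.3, 4.44], [0, 2.69], [-3.02, 3.02]. Speed limits (rad/s): [2.22, 2.22, 2.79, 3.14, 3.14, 3.14].

### API

Orientations are given as a unit quaternion [x, y, z, w].
In Python, from plant import r, cams, sign_off gives the robot as it stands (r), with the cameras (cams) and the job as plain functions.
- The arm moves only by the tool shift_gripper, called after "Call:" by a JSON object that holds its "api" and its "payload", one argument or row to a line. Schema: {"type":"object","properties":{"increments":{"type":"array","items":{"type":"array","prefixItems":[{"type":"array","items":{"type":"number"},"minItems":3,"maxItems":3},{"type":"array","items":{"type":"number"},"minItems":3,"maxItems":3}],"minItems":2,"maxItems":2},"minItems":1,"maxItems":12},"finger_gap":{"type":"number"},"grip_force":{"type":"number"},"only":{"type":"string"},"quiet":{"type":"boolean"},"lines":{"type":"string"}},"required":["increments"],"additionalProperties":false}. increments is a list of rows, 1 to 12 of them, each written [[dx, dy, dz], [rx, ry, rz]]: dx, dy, dz in m, then a rotation vector rx, ry, rz in rad; each row is the pose to reach, as a shift and turn from the pose commanded when the call began, along the tool's axes at that moment; what a row does not reach only later rows make up. A row lasts 1/10 s, in which the tool goes at most 0.05 m and 0.15 rad, less where a joint would pass 70% of its speed; a pose out of reach is approached as far as the arm can. finger_gap is the finger opening in m, set as the call begins (left out keeps the last). The fingers move at their own pace and stop on an object; grip_force is the grip in N (left out, the last holds). Time passes only in rows, so rows that do not move let the fingers close. The tool returns the time, the measured TCP pose, the force, the opening and the grip force at its end. only (a regular expression) keeps the lines of the reply that match it, lines (a string "A,B") keeps lines A to B, and quiet returns only ok. Input that does not fit is refused with a message, and nothing moves.
- r.read_state(): the state, without advancing time (a new reading comes with each control period).
- cams.snapshot(name): name is "side" or "top"; returns the picture (480x640x3 uint8, blue, green, red); there is no depth.
- cams.camera_model(name): a dict with "vfov" (degrees; the focal length in pixels is half the picture's height over the tangent of half this angle, whatever the lens; pixels are square), "cx", "cy" (the principal point, pixels), "dist" ([k1, k2, p1, p2, k3] as OpenCV has them; the pictures are not rectified), "R" (3x3) and "t" (3): a world point X has camera coordinates R X + t. Camera axes: x right, y down, z forward; pixel columns grow to the right and rows downward; lengths in m; the calibration is good to about 2 mm. A picture is of the moment at which its call begins. camera_model takes no time and is no camera call.
- sign_off(): hands the job in; it is judged then, once.
The state is a dict: "time": time; "joints": joint angles; "dq": joint speeds; "tau": joint torques, N m; "tool_pos": TCP position; "orientation": TCP orientation; "contact_force": force on the tool from outside, world axes, zero at the start; "torque": the same for the moment, N m; "width": finger opening in m; "gripper_force": force on a finger pad.
Only numpy, scipy, OpenCV 4.12 (cv2) and the standard library are available. Lean on these libraries where they do the work, as an engineer would, in place of code of your own. Each camera call takes 0.05 s, during which the arm holds its last target. There are 200 camera calls.

### The job

In the birch tray, put the round ceramic lid rest away without picking it up: push it with the fingertips across the birch insert, never lifting it, until it drops over the edge into the wide round recess and lies flat and fully home there. Leave all the other things in the tray where they are, and finish with the hand clear.

Things in the scene. Friction and masses are not known exactly. Their poses are not given: they have to be found in the camera images.
- lid_rest: the lid rest: loose flat round white ceramic disc, 70 mm across, 12 mm thick (about 0.12 kg, give or take a third), starting flat on the top of the insert, 110 mm or more from the wide recess's centre, on the side of the recess that faces the insert's +y end. Origin: centre of its underside; z up through its thickness.
- wide_recess (a point): centre of the FLOOR of the wide recess: a plain round recess 75 mm across and 11 mm deep with a flat bottom lined in thin brown cork, so the lid rest lies in it with 1 to 3 mm of play all round, its top 1 mm above the insert's surface. The point lies 11 mm below the insert's top surface; its axes are the insert's.
- insert: fixed birch board, 280 mm (x) by 340 mm (y) by 20 mm thick, lying on the tray's floor. Origin: centre of its underside; its flat top is 20 mm above. Wide recess centre at x +30, y -70 mm; narrow recess (54 mm across, 11 mm deep, cork-lined too, holding the cutter ring) at x -85, y -115 mm. Otherwise bare but for the lid rest and, near its corner at x +115, y -140 mm, the spice jar.
- tray: fixed shallow birch tray, 420 mm (x) by 660 mm (y), rim 10 mm thick and 30 mm high, floor 10 mm thick; the insert's top is level with the rim, 30 mm above the table. Origin: centre of its underside. A low steel finger-pull is on its -x side.
- cutter: loose steel pastry cutter ring, 50 mm across, 35 mm high, standing in the narrow recess, 24 mm proud of the insert. Origin: centre of its underside. To be left alone.
- spice_jar: loose small glass spice jar, 40 mm across, 65 mm high, standing on the insert's far right corner. Origin: centre of its underside. To be left alone.
- tub: loose closed starter tub of clear plastic with a white lid, 90 mm across, 85 mm high, along the tray's right (-y) side. Origin: centre of its underside. To be left alone.
- jug: loose glass measuring jug with a handle, 84 mm across, 110 mm high, along the tray's right side. Origin: centre of its underside. To be left alone.
- dough_hook: loose steel dough hook, about 130 mm long (x) and 55 mm wide, 22 mm high, lying along the tray's right side between tub and jug. Origin: on its underside near its middle. To be left alone.
- spatula: loose yellow silicone spatula, 215 mm long (x), 48 mm wide, 14 mm high, lying on the tray's floor along the right side, next to the insert. Origin: on its underside near its middle. To be left alone.

How it is judged:
By the outcome, as a careful person would: the job done as asked, in the order asked, and still so for the second after the job is handed in, with the robot touching nothing.
It also fails if it takes over 38 s, if anything falls off the work surface, if the arm or the gripper's body presses on something with over 40 N, if the wrist force passes 120 N, or if a joint passes its speed limit or range.

## Working session

There is one attempt and no reset: what is moved stays moved. The work goes in short steps, Python scripts to look and compute and a tool call to move; the robot and the scene stay as the last step left them, time stands still between calls to the robot, and variables do not carry over. Pictures are saved under pics/ and viewed, at most 10 in all, crops included, and the job is handed in when it is done.

```bash
ls; mkdir -p pics
```

Create h.py:
```python
import numpy as np, cv2
from plant import r, cams, sign_off
def ray(name,uv):
    c=cams.camera_model(name); f=240/np.tan(np.radians(c["vfov"])/2)
    K=np.array([[f,0,c["cx"]],[0,f,c["cy"]],[0,0,1]])
    p=cv2.undistortPoints(np.array(uv,float).reshape(-1,1,2),K,np.array(c["dist"],float)).reshape(-1,2)
    R=np.array(c["R"]);t=np.array(c["t"])
    return -R.T@t, np.c_[p,np.ones(len(p))]@R
def onz(name,uv,z):
    o,d=ray(name,uv); return o+d*((z-o[2])/d[:,2])[:,None]
def proj(name,X):
    c=cams.camera_model(name); f=240/np.tan(np.radians(c["vfov"])/2)
    K=np.array([[f,0,c["cx"]],[0,f,c["cy"]],[0,0,1]])
    return cv2.projectPoints(np.array(X,float).reshape(-1,1,3),cv2.Rodrigues(np.array(c["R"]))[0],np.array(c["t"],float),K,np.array(c["dist"],float))[0].reshape(-1,2)
```

Run:
```python
from h import *
for n in("top","side"):
    cv2.imwrite(f"pics/{n}0.png",cams.snapshot(n)); c=cams.camera_model(n); print(n,ray(n,[[320,240]]),c["vfov"])
s=r.read_state(); print(s["tool_pos"],s["orientation"],s["time"],r.finger_overhang)
```

```text
pics
plant.py
top (array([ 0.45123113, -0.0100427 ,  0.77501725]), array([[ 0.17796475, -0.02802246, -0.98379601]])) 57.600938118355856
side (array([0.22455102, 0.38863848, 0.45229807]), array([[ 0.54888104, -0.61731192, -0.5642053 ]])) 57.784333923983084
[ 0.26985421 -0.56327575  0.24463971] [ 9.75146904e-01  2.21558350e-01 -1.41656036e-04 -6.26559183e-04] 0.1 0.014
```

View pics/top0.png

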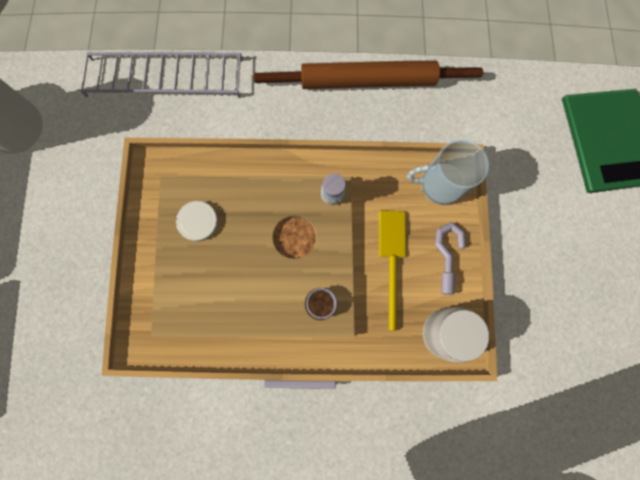

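View pics/side0.png

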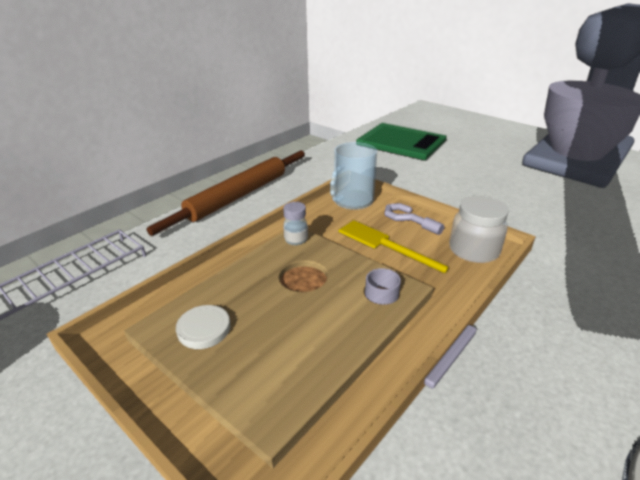

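The top view shows the lid at about (197,221), the wide recess at (295,238), the cutter ring at (321,303) and the jar at (333,189). The side view agrees: lid at (203,327), recess at (303,277). Next I'll measure them.

Add to h.py:
```python
def blob(img,m,near):
    n,l,s,c=cv2.connectedComponentsWithStats(m.astype(np.uint8)); 
    k=[i for i in range(1,n) if s[i,4]>150]; i=min(k,key=lambda i:np.hypot(*(c[i]-near)))
    return max(cv2.findContours((l==i).astype(np.uint8),0,cv2.CHAIN_APPROX_NONE)[0],key=len).reshape(-1,2).astype(float)
def lidc(name,near):
    im=cams.snapshot(name); h=cv2.cvtColor(im,cv2.COLOR_BGR2HSV)
    return blob(im,(h[...,1]<60)&(h[...,2]>150),near)
def circ(P):
    A=np.c_[2*P[:,:2],np.ones(len(P))]; x=np.linalg.lstsq(A,(P[:,:2]**2).sum(1),rcond=None)[0]
    return x[:2],np.sqrt(x[2]+x[:2]@x[:2])
```

Run:
```python
from h import *
for n,a,b in(("top",(197,221),(295,238)),("side",(203,322),(303,277))):
    c=lidc(n,a); print(n,"lid z42",circ(onz(n,c,.042)),"z36",circ(onz(n,c,.036)),cv2.boundingRect(c.astype(np.float32)))
    im=cams.snapshot(n); h=cv2.cvtColor(im,cv2.COLOR_BGR2HSV); print(h[b[1],b[0]],h[b[1]+35,b[0]-30],im[a[1],a[0]])
    m=(h[...,0]<14)&(h[...,1]>110)
    c=blob(im,m,b); e=onz(n,c,.019); print("cork z19",circ(e),"z30",circ(onz(n,c,.030)),cv2.boundingRect(c.astype(np.float32)))
# insert edges in top: enlarged crop
im=cams.snapshot("top"); cv2.imwrite("pics/c1.png",cv2.resize(im[165:345,140:360],None,fx=3.2,fy=3.2,interpolation=2))
```

```text
top lid z42 (array([0.61432096, 0.18364302]), np.float64(0.03397534770657283)) z36 (array([0.6156559 , 0.18522841]), np.float64(0.034253447691703284)) (176, 201, 40, 40)
[ 13 148 143] [ 19 125 157] [186 204 209]
cork z19 (array([0.59256223, 0.02043719]), np.float64(0.024950648682815237)) z30 (array([0.59050587, 0.01999371]), np.float64(0.024587618427091323)) (275, 219, 15, 36)
side lid z42 (array([0.61249595, 0.18916305]), np.float64(0.03695656959783781)) z36 (array([0.61816907, 0.18624602]), np.float64(0.03749700455272096)) (176, 305, 53, 45)
[ 13 137 140] [ 19 111 145] [192 201 200]
cork z19 (array([ 0.92434337, -0.11760993]), np.float64(0.13596207862623483)) z30 (array([ 0.90657796, -0.10475797]), np.float64(0.13251045265067152)) (147, 151, 157, 84)
```

View pics/c1.png

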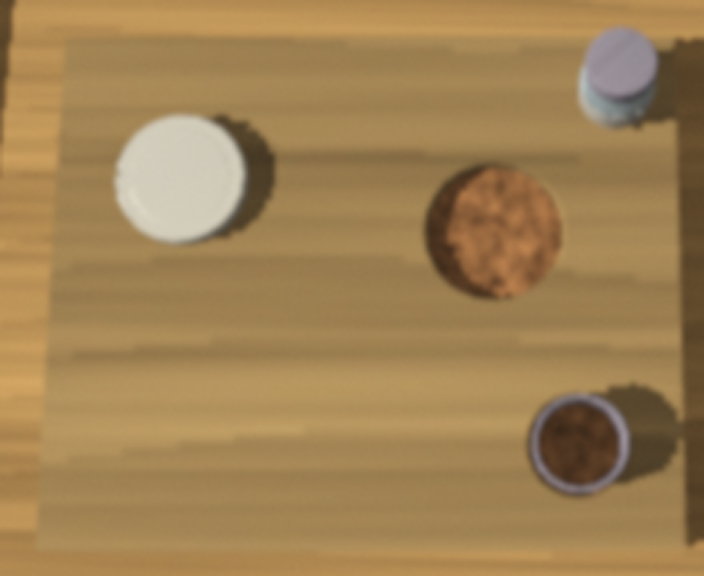

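Run:
```python
from h import *
f=lambda p:(np.array(p,float)+.5)/3.2-.5+[140,165]
P=onz("top",f([[426,231],[563,231],[494,162],[494,299]]),.030);print("rim",circ(P))
P=onz("top",f([[115,178],[246.5,178],[180,113],[180,243]]),.042);print("lid",circ(P))
C=onz("top",f([[65,37],[677,38],[687,545],[37,549]]),.030);print(C)
o=C.mean(0)[:2]; a=(C[0]+C[3]-C[1]-C[2])[:2]; yv=a/np.linalg.norm(a); xv=np.array([yv[1],-yv[0]])
print("yv",yv,"rec from corners",o+.03*xv-.07*yv,"lens",[np.linalg.norm(C[i]-C[(i+1)%4]) for i in range(4)])
P=onz("top",f([[529,444],[630,444],[579,394],[579,496]]),.054);print("cutter",circ(P), o-.085*xv-.115*yv)
# side view: rim mask in side image
im=cams.snapshot("side"); cv2.imwrite("pics/c2.png",cv2.resize(im[250:360,160:340],None,fx=4,fy=4,interpolation=2))
```

```text
rim (array([0.59132224, 0.01362341]), np.float64(0.037487351986880454))
lid (array([0.61446738, 0.18291944]), np.float64(0.03575306239847857))
[[ 0.69638001  0.25691639  0.03      ]
 [ 0.70246285 -0.08555201  0.03      ]
 [ 0.42551091 -0.09107922  0.03      ]
 [ 0.41649321  0.24929944  0.03      ]]
yv [-0.02210869  0.99975557] rec from corners [0.59175202 0.01307652] lens [np.float64(0.34252242026542745), np.float64(0.27700709456891415), np.float64(0.3404980918256185), np.float64(0.2799904206748329)]
cutter (array([ 0.47588416, -0.0333124 ]), np.float64(0.025858259150048194)) [ 0.47777502 -0.03445498]
```

View pics/c2.png

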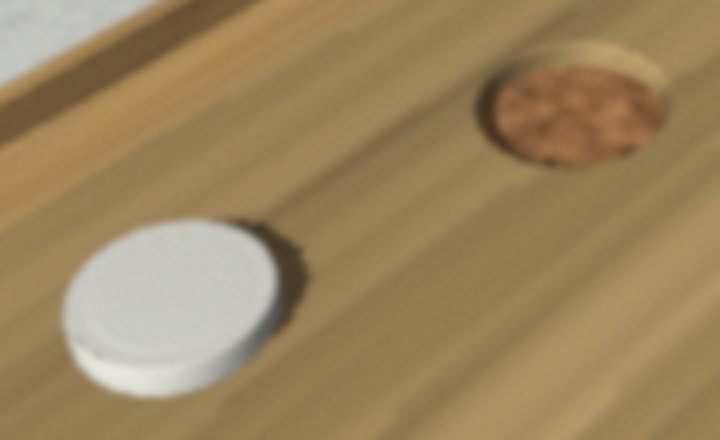

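Call:
{"api": "shift_gripper", "payload": {
  "increments": [
    [[0.669,-0.579,0.0],[0,0,-0.99]],
    [[0.669,-0.579,0.0],[0,0,-0.99]],
    [[0.669,-0.579,0.0],[0,0,-0.99]],
    [[0.669,-0.579,0.0],[0,0,-0.99]],
    [[0.669,-0.579,0.0],[0,0,-0.99]],
    [[0.669,-0.579,0.05],[0,0,-0.99]],
    [[0.669,-0.579,0.05],[0,0,-0.99]],
    [[0.669,-0.579,0.05],[0,0,-0.99]],
    [[0.669,-0.579,0.05],[0,0,-0.99]],
    [[0.669,-0.579,0.05],[0,0,-0.99]],
    [[0.669,-0.579,0.05],[0,0,-0.99]],
    [[0.669,-0.579,0.05],[0,0,-0.99]]
  ],
  "finger_gap": 0.04,
  "grip_force": 20
}}

```text
time: 1.6
tool_pos: [0.5097, -0.0124, 0.218]
orientation: [0.753, 0.658, 0.0, 0.0]
contact_force: [1.6, -1.1, 0.0]
width: 0.0402
gripper_force: 0.0
```

Add to h.py:
```python
from scipy.spatial.transform import Rotation as Ro
def go(p,ang):  # shift to world TCP p, tool x at world angle ang (deg), tool down
    s=r.read_state(); R=Ro.from_quat(s["orientation"]); a=np.radians(ang); x=np.array([np.cos(a),np.sin(a),0])
    T=Ro.from_matrix(np.c_[x,np.cross([0,0,-1],x),[0,0,-1]])
    print(s["time"],s["tool_pos"].round(4) if hasattr(s["tool_pos"],"round") else s["tool_pos"],"go",R.inv().apply(np.array(p)-s["tool_pos"]).round(4),(R.inv()*T).as_rotvec().round(4),s["width"])
```

Run:
```python
from h import *
go([.6231,.2474,.09],82.3)
```

```text
1.6 [ 0.5097 -0.0124  0.218 ] go [0.2727 0.0776 0.128 ] [0.0008 0.     0.0005] 0.040212136146093175
```

Call:
{"api": "shift_gripper", "payload": {
  "increments": [
    [[0.25,0.07,0.1],[0,0,0]],
    [[0.25,0.07,0.1],[0,0,0]],
    [[0.25,0.07,0.1],[0,0,0]],
    [[0.25,0.07,0.1],[0,0,0]],
    [[0.25,0.07,0.1],[0,0,0]],
    [[0.25,0.07,0.1],[0,0,0]],
    [[0.25,0.07,0.1],[0,0,0]],
    [[0.25,0.07,0.1],[0,0,0]]
  ]
}}

```text
time: 2.4
tool_pos: [0.6114, 0.2241, 0.1173]
orientation: [0.752, 0.659, -0.001, -0.0]
contact_force: [0.5, -0.9, -0.5]
width: 0.0401
gripper_force: 0.0
```

Run:
```python
from h import *
go([.6231,.2474,.06],82.3)
cv2.imwrite("pics/s3.png",cams.snapshot("side"))
```

```text
2.4 [0.6114 0.2241 0.1173] go [0.0247 0.0085 0.0572] [-0.001   0.0007  0.0016] 0.04010391879215712
```

View pics/s3.png

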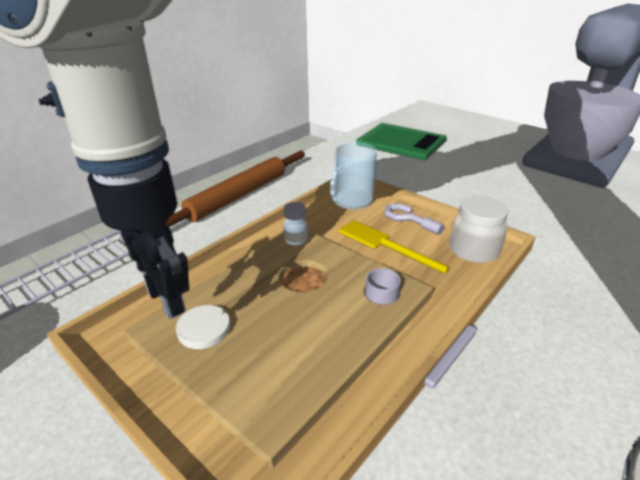

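The side view shows the near fingertip's lower end at about (174,315), above and behind the lid. I'll compare that with the calibration prediction.

Run:
```python
from h import *
s=r.read_state();p=np.array(s["tool_pos"]);R=Ro.from_quat(s["orientation"]).as_matrix()
for dz in(.007,.014,.021):
  print(dz,proj("side",[p+R@[a,-b,dz] for a in(-.011,.011) for b in (.02,.037)]).round(1).tolist())
print(p)
im=cams.snapshot("side"); cv2.imwrite("pics/c4.png",cv2.resize(im[230:360,110:260],None,fx=4,fy=4,interpolation=2))
```

```text
0.007 [[184.5, 304.4], [191.5, 312.0], [166.8, 313.2], [173.6, 321.3]]
0.014 [[185.7, 308.8], [192.6, 316.5], [168.2, 317.7], [174.9, 325.7]]
0.021 [[186.8, 313.2], [193.8, 320.9], [169.5, 322.1], [176.2, 330.1]]
[0.61149976 0.22340389 0.11777758]
```

View pics/c4.png

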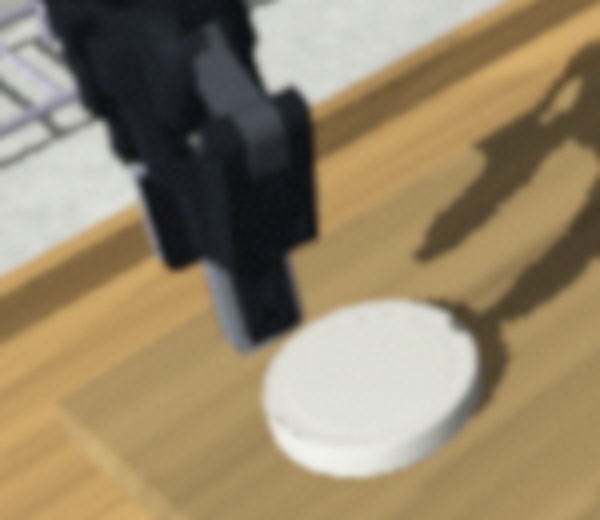

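Call:
{"api": "shift_gripper", "payload": {
  "increments": [
    [[0.022,0.0085,0.01],[0,0,0]],
    [[0.022,0.0085,0.05],[0,0,0]],
    [[0.022,0.0085,0.055],[0,0,0]],
    [[0.022,0.0085,0.055],[0,0,0]],
    [[0.022,0.0085,0.055],[0,0,0]]
  ]
}}

```text
time: 3.0
tool_pos: [0.6237, 0.2439, 0.0642]
orientation: [0.753, 0.658, 0.0, 0.0]
contact_force: [-0.2, 0.2, 0.2]
width: 0.04
gripper_force: 0.0
```

Call:
{"api": "shift_gripper", "payload": {
  "increments": [
    [[0,0,0.003],[0,0,0]],
    [[0,0,0.006],[0,0,0]],
    [[0,0,0.009],[0,0,0]],
    [[0,0,0.012],[0,0,0]],
    [[0,0,0.012],[0,0,0]],
    [[0,0,0.012],[0,0,0]]
  ]
}}

```text
time: 3.6
tool_pos: [0.6231, 0.2446, 0.0506]
orientation: [0.753, 0.658, -0.0, -0.0]
contact_force: [0.1, 0.1, -0.4]
width: 0.0398
gripper_force: 0.0
```

Call:
{"api": "shift_gripper", "payload": {
  "increments": [
    [[0,0,0.001],[0,0,0]],
    [[0,0,0.002],[0,0,0]],
    [[0,0,0.003],[0,0,0]],
    [[0,0,0.004],[0,0,0]],
    [[0,0,0.004],[0,0,0]],
    [[0,0,0.004],[0,0,0]]
  ]
}}

```text
time: 4.2
tool_pos: [0.6232, 0.2446, 0.0468]
orientation: [0.753, 0.658, -0.0, -0.0]
contact_force: [-0.4, 0.2, -0.8]
width: 0.0401
gripper_force: 0.0
```

Call:
{"api": "shift_gripper", "payload": {
  "increments": [
    [[0,0,0.001],[0,0,0]],
    [[0,0,0.002],[0,0,0]],
    [[0,0,0.002],[0,0,0]],
    [[0,0,0.002],[0,0,0]]
  ]
}}

```text
time: 4.6
tool_pos: [0.6232, 0.2446, 0.0447]
orientation: [0.753, 0.658, -0.0, -0.0]
contact_force: [-0.7, 0.1, -0.4]
width: 0.0398
gripper_force: 0.0
```

Call:
{"api": "shift_gripper", "payload": {
  "increments": [
    [[0,0,0.001],[0,0,0]],
    [[0,0,0.002],[0,0,0]],
    [[0,0,0.002],[0,0,0]],
    [[0,0,0.002],[0,0,0]]
  ]
}}

```text
time: 5.0
tool_pos: [0.6232, 0.2446, 0.0427]
orientation: [0.753, 0.658, -0.0, -0.0]
contact_force: [0.4, -0.3, 0.4]
width: 0.0401
gripper_force: 0.0
```

Run:
```python
from h import *
im=cams.snapshot("side"); cv2.imwrite("pics/c5.png",cv2.resize(im[260:390,110:260],None,fx=4,fy=4,interpolation=2))
```

```text
(no output)
```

View pics/c5.png

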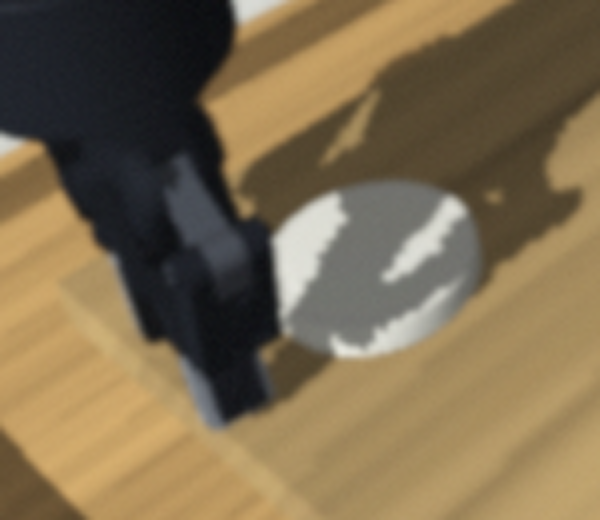

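The fingertips are just above the insert, behind the lid: near tip at about (164,366), its shadow almost meeting it. I'll push now.

Call:
{"api": "shift_gripper", "payload": {
  "increments": [
    [[-0.01,0,0],[0,0,0]],
    [[-0.02,0,0],[0,0,0]],
    [[-0.03,0,0],[0,0,0]],
    [[-0.042,0,0],[0,0,0]],
    [[-0.054,0,0],[0,0,0]],
    [[-0.066,0,0],[0,0,0]],
    [[-0.078,0,0],[0,0,0]],
    [[-0.09,0,0],[0,0,0]],
    [[-0.10,0,0],[0,0,0]],
    [[-0.11,0,0],[0,0,0]],
    [[-0.12,0,0],[0,0,0]],
    [[-0.12,0,0],[0,0,0]]
  ]
}}

```text
time: 6.25
tool_pos: [0.6069, 0.1244, 0.0428]
orientation: [0.753, 0.658, -0.0, -0.0]
contact_force: [0.6, -0.5, -0.1]
width: 0.0401
gripper_force: 0.0
```

Run:
```python
from h import *
for n in("top","side"):
    im=cams.snapshot(n);cv2.imwrite(f"pics/{n}6.png",im)
a=cv2.resize(cv2.imread("pics/top6.png")[160:340,180:360],(400,400),interpolation=2);b=cv2.resize(cv2.imread("pics/side6.png")[210:370,170:330],(400,400),interpolation=2)
cv2.imwrite("pics/c6.png",np.hstack([a,b]))
```

```text
(no output)
```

View pics/c6.png

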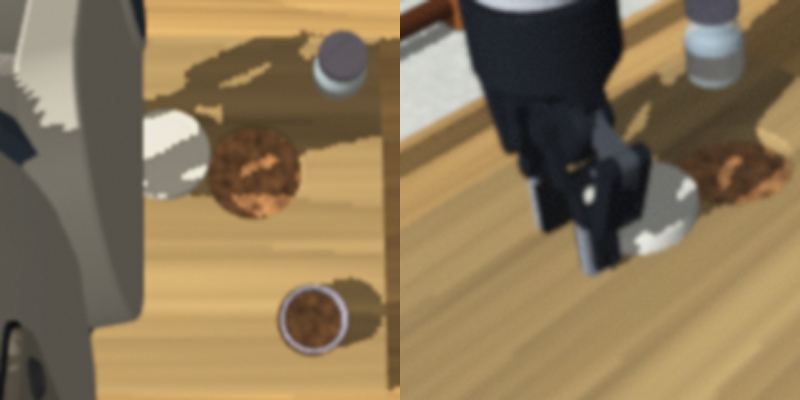

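Left panel (top view): the lid is pushed close to the recess, its leading edge at about (210,155) in the crop, top at (175,110) and bottom at (170,198). Now the centre estimate.

Run:
```python
from h import *
f=lambda p:(np.array(p,float)+.5)*.45-.5+[180,160]
P=onz("top",f([[210.5,155],[172,110],[172,198.5]]),.042)[:,:2];print(P)
print("centre x",(P[1,0]+P[2,0])/2,"y",P[0,1]+.035)
P=onz("top",f([[209,174],[301,174],[255,128],[255,219]]),.030);print(circ(P))
go([.5968,.0527,.0427],82.3)
```

```text
[[0.60061151 0.04735053]
 [0.63572642 0.07849084]
 [0.56611584 0.07563746]]
centre x 0.600921129023863 y 0.08235052508690796
(array([0.58933289, 0.01307283]), np.float64(0.036024172138645054))
6.35 [0.6073 0.1255 0.0429] go [-0.0735 -0.0007  0.0002] [ 0.0002 -0.0001 -0.0001] 0.039698073674265595
```

Call:
{"api": "shift_gripper", "payload": {
  "increments": [
    [[-0.008,0,0],[0,0,0]],
    [[-0.016,0,0],[0,0,0]],
    [[-0.024,0,0],[0,0,0]],
    [[-0.032,0,0],[0,0,0]],
    [[-0.038,0,0],[0,0,0]],
    [[-0.044,0,0],[0,0,0]],
    [[-0.05,0,0],[0,0,0]],
    [[-0.055,0,0],[0,0,0]],
    [[-0.06,0,0],[0,0,0]],
    [[-0.064,0,0],[0,0,0]],
    [[-0.068,0,0],[0,0,0]],
    [[-0.068,0,0],[0,0,0]]
  ]
}}

```text
time: 7.55
tool_pos: [0.5978, 0.0576, 0.0427]
orientation: [0.753, 0.658, -0.0, -0.0]
contact_force: [-0.6, 0.5, -0.7]
width: 0.04
gripper_force: 0.0
```

Run:
```python
from h import *
for n in("top","side"):
    im=cams.snapshot(n);cv2.imwrite(f"pics/{n}7.png",im)
a=cv2.resize(cv2.imread("pics/top7.png")[160:340,180:360],(400,400),interpolation=2);b=cv2.resize(cv2.imread("pics/side7.png")[210:330,220:340],(400,400),interpolation=2)
cv2.imwrite("pics/c7.png",np.hstack([a,b]))
```

```text
(no output)
```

View pics/c7.png

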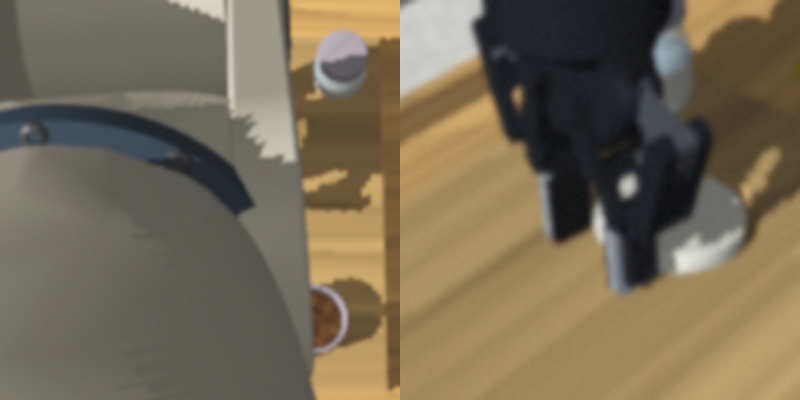

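The side panel shows the lid over the recess with its side wall still visible at (705,262), so it isn't fully down. I'll push a little further and watch the force.

Call:
{"api": "shift_gripper", "payload": {
  "increments": [
    [[-0.001,0,0],[0,0,0]],
    [[-0.002,0,0],[0,0,0]],
    [[-0.003,0,0],[0,0,0]],
    [[-0.004,0,0],[0,0,0]],
    [[-0.005,0,0],[0,0,0]],
    [[-0.005,0,0],[0,0,0]],
    [[-0.005,0,0],[0,0,0]]
  ]
}}

```text
time: 8.35
tool_pos: [0.5975, 0.0533, 0.0428]
orientation: [0.753, 0.658, 0.0, 0.0]
contact_force: [-0.1, -0.7, 0.2]
width: 0.0401
gripper_force: 0.0
```

Run:
```python
from h import *
im=cams.snapshot("side");b=cv2.resize(im[210:330,220:340],(400,400),interpolation=2)
cv2.imwrite("pics/c8.png",np.hstack([cv2.imread("pics/c7.png")[:,400:],b]))
```

```text
(no output)
```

View pics/c8.png

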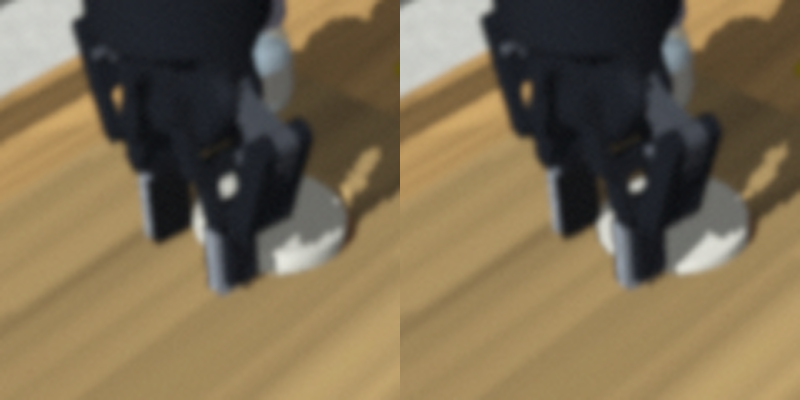

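That was my tenth picture, so the remaining checks are numeric only. In it the lid looks flat with no side wall showing. I'll back off along the push line, rise, and measure.

Call:
{"api": "shift_gripper", "payload": {
  "increments": [
    [[0.01,0,0],[0,0,0]],
    [[0.03,0,0],[0,0,0]],
    [[0.05,0,-0.02],[0,0,0]],
    [[0.09,0,-0.06],[0,0,0]],
    [[0.13,0,-0.1],[0,0,0]],
    [[0.17,0,-0.12],[0,0,0]],
    [[0.21,0,-0.12],[0,0,0]],
    [[0.24,0,-0.12],[0,0,0]],
    [[0.24,0,-0.12],[0,0,0]],
    [[0.24,0,-0.12],[0,0,0]]
  ]
}}

```text
time: 9.4
tool_pos: [0.6289, 0.2921, 0.1624]
orientation: [0.752, 0.659, -0.0, -0.0]
contact_force: [-0.1, -0.5, 0.2]
width: 0.0398
gripper_force: 0.0
```

Run:
```python
from h import *
for n in("top","side"):
    c=lidc(n,proj(n,[.5915,.0133,.031])[0]); 
    for z in(.031,.042): print(n,z,circ(onz(n,c,z)),cv2.fitEllipse(c.astype(np.float32)),cv2.boundingRect(c.astype(np.float32)))
    for h_ in (.031,.042):
        t=np.linspace(0,6.28,60); q=proj(n,np.c_[.5915+.035*np.cos(t),.0133+.035*np.sin(t),t*0+h_]); print(h_,"pred box",q.min(0).round(1),q.max(0).round(1))
```

```text
top 0.031 (array([0.59232761, 0.0157339 ]), np.float64(0.03441043232395856)) ((292.96875, 235.94981384277344), (38.816890716552734, 39.90741729736328), 70.18365478515625) (273, 216, 41, 40)
top 0.042 (array([0.59024155, 0.01535281]), np.float64(0.03390168772736328)) ((292.96875, 235.94981384277344), (38.816890716552734, 39.90741729736328), 70.18365478515625) (273, 216, 41, 40)
0.031 pred box [274.2 216.6] [314.5 256.3]
0.042 pred box [273.7 215.2] [314.7 255.4]
side 0.031 (array([0.59214503, 0.01993518]), np.float64(0.035774517063164014)) ((301.1926574707031, 276.6213684082031), (30.449804306030273, 44.66606521606445), 87.38765716552734) (279, 261, 45, 32)
side 0.042 (array([0.58254723, 0.02956194]), np.float64(0.03484045228085368)) ((301.1926574707031, 276.6213684082031), (30.449804306030273, 44.66606521606445), 87.38765716552734) (279, 261, 45, 32)
0.031 pred box [281.8 260.4] [327.1 288.9]
0.042 pred box [281.3 254.9] [327.1 283.2]
```

Run:
```python
from h import *
t=np.linspace(0,2*np.pi,90,endpoint=False); c=np.c_[.035*np.cos(t),.035*np.sin(t),0*t]
u=np.array([.134,.991,0]); ax=np.cross(u,[0,0,1])  # + tilt raises the u side
obs={}
for n in("top","side"):
    k=lidc(n,proj(n,[.5915,.0133,.031])[0]); x,y,w,h=cv2.boundingRect(k.astype(np.float32)); obs[n]=(x-.5,y-.5,x+w-.5,y+h-.5,cv2.contourArea(k.astype(np.float32)))
    print(n,"obs",obs[n])
for name,tilt,D in(("flat",0,0),("flat",0,.0025),("tilt",9,.003),("tilt",9,.005),("on top",-1,.003)):
    z0=.019 if tilt==0 else (.030 if tilt<0 else .019+.0055)
    Rm=Ro.from_rotvec(-np.radians(max(tilt,0))*ax).as_matrix()
    if (Rm@u)[2]<0: Rm=Rm.T
    P=np.vstack([c+[0,0,.012],c+[0,0,.011 if tilt==0 else 0]])@Rm.T+np.array([.5915,.0133,z0])+D*u
    for n in("top","side"):
        q=proj(n,P); h=cv2.convexHull(q.astype(np.float32)); print(name,D,n,q.min(0).round(1),q.max(0).round(1),round(cv2.contourArea(h)))
```

```text
top obs (272.5, 215.5, 313.5, 255.5, 1215.0)
side obs (278.5, 261.5, 323.5, 292.5, 1068.0)
flat 0 top [274.2 216.6] [314.5 256.4] 1260
flat 0 side [281.8 260.4] [327.2 289.4] 1038
flat 0.0025 top [272.7 216.4] [313.1 256.1] 1260
flat 0.0025 side [280.5 261. ] [325.9 290.2] 1044
tilt 0.003 top [272.8 215.7] [313.7 256.6] 1309
tilt 0.003 side [280.5 259.7] [326.4 291.3] 1183
tilt 0.005 top [271.6 215.5] [312.5 256.4] 1309
tilt 0.005 side [279.4 260.2] [325.5 291.9] 1189
on top 0.003 top [272.  214.9] [312.9 256.1] 1328
on top 0.003 side [279.7 255.6] [325.7 290.3] 1304
```

Run:
```python
from h import *
t=np.linspace(0,2*np.pi,90,endpoint=False); c=np.c_[.035*np.cos(t),.035*np.sin(t),0*t]
for n in("top","side"):
    P=np.vstack([c,c+[0,0,.012]])+[.6144,.183,.030]; q=proj(n,P)
    im=cv2.imread(f"pics/{n}0.png");h=cv2.cvtColor(im,cv2.COLOR_BGR2HSV);k=blob(im,(h[...,1]<60)&(h[...,2]>150),q.mean(0))
    x,y,w,hh=cv2.boundingRect(k.astype(np.float32)); print(n,(x-.5,y-.5,x+w-.5,y+hh-.5),cv2.contourArea(k.astype(np.float32)),q.min(0).round(1),q.max(0).round(1),cv2.contourArea(cv2.convexHull(q.astype(np.float32))))
im=cams.snapshot("side"); cv2.imwrite("pics/side9.png",im); h=cv2.cvtColor(im,cv2.COLOR_BGR2HSV)
for c in (287,294,301,308,315): print(c,h[256:298,c,2].tolist())
print("S",h[256:298,301,1].tolist())
```

```text
top (175.5, 200.5, 215.5, 240.5) 1183.5 [175.9 200.5] [217.7 241.3] 1331.751242352184
side (175.5, 304.5, 228.5, 349.5) 1732.5 [177.4 304. ] [232.3 348.4] 1910.6289005947765
287 [165, 165, 164, 160, 154, 143, 133, 134, 146, 172, 194, 203, 207, 207, 208, 208, 209, 209, 209, 208, 209, 209, 209, 211, 211, 212, 212, 211, 211, 213, 220, 219, 206, 183, 167, 164, 165, 164, 166, 162, 160, 151]
294 [150, 143, 139, 134, 139, 156, 177, 195, 205, 205, 206, 207, 207, 207, 207, 208, 209, 207, 209, 209, 209, 209, 210, 209, 211, 211, 211, 211, 211, 213, 212, 211, 219, 221, 208, 182, 166, 160, 154, 153, 150, 148]
301 [137, 143, 143, 148, 160, 179, 194, 205, 210, 208, 207, 207, 206, 208, 207, 208, 207, 208, 209, 209, 210, 209, 208, 209, 211, 210, 211, 211, 210, 213, 212, 211, 214, 221, 223, 204, 169, 152, 150, 151, 153, 154]
308 [144, 148, 153, 160, 176, 189, 196, 203, 203, 203, 206, 207, 208, 206, 207, 207, 208, 208, 207, 209, 210, 209, 208, 209, 210, 210, 210, 211, 210, 211, 209, 211, 214, 214, 205, 187, 165, 155, 156, 155, 155, 157]
315 [160, 162, 161, 164, 166, 174, 184, 186, 188, 197, 205, 205, 205, 207, 208, 207, 208, 208, 208, 208, 208, 208, 209, 208, 209, 210, 210, 210, 210, 206, 198, 186, 173, 167, 160, 155, 153, 152, 153, 152, 154, 153]
S [114, 111, 109, 110, 92, 61, 28, 14, 11, 11, 10, 10, 11, 11, 9, 11, 10, 11, 11, 10, 10, 10, 10, 10, 11, 11, 11, 12, 11, 11, 11, 10, 10, 9, 11, 23, 57, 96, 109, 113, 113, 113]
```

Run:
```python
from h import *
h=cv2.cvtColor(cv2.imread("pics/side0.png"),cv2.COLOR_BGR2HSV)
for c in (183,191,200,209,218): print(c,h[318:358,c,2].tolist())
h=cv2.cvtColor(cv2.imread("pics/side9.png"),cv2.COLOR_BGR2HSV)
print([h[272,270:300,2].tolist()],[h[278,270:300,2].tolist()],[h[276,306:336,2].tolist()])
for n,f in(("top",None),):
    g=cv2.cvtColor(cams.snapshot("top"),cv2.COLOR_BGR2HSV); print(g[236,262:324,2].tolist()); print(g[206:268,293,2].tolist())
    g=cv2.cvtColor(cv2.imread("pics/top0.png"),cv2.COLOR_BGR2HSV); print(g[220,166:226,2].tolist())
```

```text
183 [201, 202, 201, 203, 204, 203, 204, 202, 203, 204, 204, 205, 206, 208, 208, 205, 202, 201, 199, 198, 199, 214, 225, 226, 224, 214, 195, 170, 152, 148, 149, 151, 152, 149, 150, 150, 148, 149, 148, 147]
191 [201, 201, 201, 202, 202, 201, 201, 201, 200, 203, 201, 202, 203, 203, 201, 204, 204, 206, 205, 207, 203, 201, 204, 216, 227, 229, 229, 227, 222, 205, 178, 156, 149, 147, 146, 149, 150, 150, 152, 152]
200 [201, 201, 202, 201, 202, 201, 203, 200, 203, 203, 203, 204, 204, 202, 203, 203, 202, 203, 205, 207, 204, 201, 203, 209, 219, 219, 218, 214, 213, 212, 198, 172, 155, 153, 149, 149, 149, 152, 151, 153]
209 [200, 200, 201, 200, 200, 201, 200, 201, 201, 200, 201, 203, 201, 203, 204, 202, 205, 205, 202, 201, 202, 203, 203, 197, 191, 187, 185, 183, 175, 157, 151, 152, 154, 155, 156, 156, 155, 155, 152, 149]
218 [199, 200, 199, 202, 200, 200, 201, 202, 201, 202, 202, 200, 202, 200, 200, 200, 196, 185, 169, 154, 148, 145, 141, 139, 140, 144, 151, 155, 154, 150, 144, 140, 139, 139, 141, 140, 143, 143, 145, 146]
[[76, 77, 84, 102, 117, 129, 134, 135, 136, 140, 165, 192, 205, 208, 209, 2
[... 584 characters left out ...]
 218, 218, 218, 218, 218, 217, 217, 219, 218, 204, 157, 109, 128, 169, 176, 173, 174, 173, 173, 174, 173]
[90, 90, 91, 89, 87, 86, 83, 93, 112, 134, 166, 199, 217, 219, 217, 217, 217, 218, 218, 218, 219, 218, 219, 218, 219, 219, 219, 219, 218, 220, 219, 220, 221, 221, 221, 221, 221, 221, 221, 221, 222, 221, 222, 222, 223, 222, 221, 221, 216, 190, 142, 109, 123, 150, 161, 163, 163, 162, 161, 160, 160, 164]
[156, 157, 158, 156, 156, 156, 156, 156, 157, 169, 187, 200, 207, 210, 211, 211, 211, 210, 210, 211, 210, 210, 210, 209, 209, 209, 210, 210, 209, 209, 209, 209, 208, 208, 209, 209, 210, 210, 209, 209, 208, 209, 208, 209, 208, 205, 207, 209, 207, 184, 136, 93, 79, 77, 76, 78, 78, 78, 78, 99]
```

Call:
{"api": "shift_gripper", "payload": {
  "increments": [
    [[-0.05,0,0.01],[0,0,0]],
    [[-0.1,0,0.02],[0,0,0]],
    [[-0.15,0,0.04],[0,0,0]],
    [[-0.19,0,0.07],[0,0,0]],
    [[-0.212,0,0.1],[0,0,0]],
    [[-0.212,0,0.105],[0,0,0]],
    [[-0.212,0,0.105],[0,0,0]],
    [[-0.212,0,0.105],[0,0,0]]
  ],
  "finger_gap": 0,
  "grip_force": 20
}}

```text
time: 10.5
tool_pos: [0.6022, 0.0816, 0.0588]
orientation: [0.753, 0.658, 0.001, 0.0]
contact_force: [0.6, -0.2, 0.5]
width: -0.0002
gripper_force: 0.0
```

Run:
```python
from h import *
go([.6009,.0827,.046],82.3)
```

```text
10.5 [0.6022 0.0816 0.0588] go [ 0.0009 -0.0015  0.0128] [ 0.0015 -0.0006  0.0003] -0.0001972051506733949
```

Call:
{"api": "shift_gripper", "payload": {
  "increments": [
    [[0,0,0.004],[0,0,0]],
    [[0,0,0.008],[0,0,0]],
    [[0,0,0.011],[0,0,0]],
    [[0,0,0.012],[0,0,0]],
    [[0,0,0.013],[0,0,0]],
    [[0,0,0.0135],[0,0,0]],
    [[0,0,0.0135],[0,0,0]]
  ]
}}

```text
time: 11.2
tool_pos: [0.6012, 0.081, 0.0442]
orientation: [0.753, 0.658, -0.0, -0.0]
contact_force: [-0.4, -0.5, -0.2]
width: 0.0
gripper_force: 0.0
```

Call:
{"api": "shift_gripper", "payload": {
  "increments": [
    [[0,0,0.0005],[0,0,0]],
    [[0,0,0.001],[0,0,0]],
    [[0,0,0.0015],[0,0,0]],
    [[0,0,0.0015],[0,0,0]]
  ]
}}

```text
time: 11.6
tool_pos: [0.6014, 0.081, 0.0441]
orientation: [0.753, 0.658, 0.0, 0.0]
contact_force: [-5.1, -0.1, 13.5]
width: -0.0003
gripper_force: 6.7
```

Insert contact reads TCP z = 0.044. Next the same touch at the lid's centre: home should give 0.045, tilted about 0.050 or more.

Call:
{"api": "shift_gripper", "payload": {
  "increments": [
    [[0,0,-0.01],[0,0,0]],
    [[0,0,-0.02],[0,0,0]],
    [[-0.03,0,-0.02],[0,0,0]],
    [[-0.066,0,-0.02],[0,0,0]],
    [[-0.066,0,-0.02],[0,0,0]],
    [[-0.066,0,-0.015],[0,0,0]],
    [[-0.066,0,-0.01],[0,0,0]],
    [[-0.066,0,-0.0075],[0,0,0]],
    [[-0.066,0,-0.0075],[0,0,0]],
    [[-0.066,0,-0.0075],[0,0,0]]
  ]
}}

```text
time: 12.6
tool_pos: [0.5924, 0.0162, 0.0501]
orientation: [0.753, 0.658, -0.0, -0.0]
contact_force: [0.3, 1.3, -0.1]
width: 0.0004
gripper_force: 0.0
```

Call:
{"api": "shift_gripper", "payload": {
  "increments": [
    [[0,0,0.001],[0,0,0]],
    [[0,0,0.002],[0,0,0]],
    [[0,0,0.003],[0,0,0]],
    [[0,0,0.003],[0,0,0]]
  ]
}}

```text
time: 13.0
tool_pos: [0.5923, 0.0156, 0.0472]
orientation: [0.753, 0.658, -0.0, -0.0]
contact_force: [0.1, 0.4, -0.5]
width: -0.0001
gripper_force: 0.0
```

Call:
{"api": "shift_gripper", "payload": {
  "increments": [
    [[0,0,0.001],[0,0,0]],
    [[0,0,0.002],[0,0,0]],
    [[0,0,0.003],[0,0,0]],
    [[0,0,0.003],[0,0,0]]
  ]
}}

```text
time: 13.4
tool_pos: [0.5925, 0.0156, 0.0451]
orientation: [0.753, 0.658, 0.0, 0.0]
contact_force: [-3.3, 0.1, 10.0]
width: -0.0
gripper_force: 4.9
```

Contact is at 0.0451, which is 1 mm above the insert, so the lid is flat and home. I'll withdraw, recheck it and the neighbours numerically, and hand in.

Call:
{"api": "shift_gripper", "payload": {
  "increments": [
    [[0,0,-0.01],[0,0,0]],
    [[0,0,-0.04],[0,0,0]],
    [[0,0,-0.08],[0,0,0]],
    [[0.04,0,-0.12],[0,0,0]],
    [[0.09,0,-0.14],[0,0,0]],
    [[0.14,0,-0.14],[0,0,0]],
    [[0.19,0,-0.14],[0,0,0]],
    [[0.24,0,-0.14],[0,0,0]],
    [[0.28,0,-0.14],[0,0,0]],
    [[0.28,0,-0.14],[0,0,0]],
    [[0.28,0,-0.14],[0,0,0]],
    [[0.28,0,-0.14],[0,0,0]]
  ]
}}

```text
time: 14.6
tool_pos: [0.6295, 0.2922, 0.1843]
orientation: [0.753, 0.658, -0.0, 0.0]
contact_force: [-0.7, -0.2, 0.1]
width: -0.0002
gripper_force: 0.0
```

Run:
```python
from h import *
im=cams.snapshot("top"); o=cv2.imread("pics/top0.png")
for n,(x,y,w,h) in dict(jar=(318,170,32,38),cutter=(302,285,38,38),spat=(375,205,35,130),hook=(430,218,40,80),tub=(420,300,75,65),jug=(405,140,85,65)).items():
    print(n,cv2.absdiff(im,o)[y:y+h,x:x+w].mean().round(2))
for n in("top","side"):
    c=lidc(n,proj(n,[.5915,.0133,.031])[0]); print(n,circ(onz(n,c,.031)),cv2.boundingRect(c.astype(np.float32)))
print(r.read_state()["tool_pos"])
```

```text
jar 21.67
cutter 4.41
spat 5.24
hook 5.83
tub 6.38
jug 18.51
top (array([0.5924022 , 0.01579692]), np.float64(0.03438753897467463)) (273, 216, 41, 40)
side (array([0.59217272, 0.01995105]), np.float64(0.03573531129177427)) (279, 262, 45, 31)
[0.62988092 0.29172462 0.18451071]
```

```bash
python3 -c "
from plant import r, cams, sign_off
print(sign_off())"
```

```text
the job is handed in; nothing more can be done
None
```

The lid rest was pushed into the wide recess and lies flat there: a fingertip touch found its top 1 mm above the insert. The hand is clear, the job took under 15 s, and the arm went near none of the other items; in the final top-view comparison the jar and jug areas differed most, probably from the arm's shadow, though I didn't confirm that.

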